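Scrape the pot shards off the latched flap

ROBOT

A 6-joint arm with a two-finger parallel gripper is mounted at the origin on the work surface. World frame = base frame: x ahead of the robot, y to its left, z up, the work surface at z = 0. Lengths are in m, angles in degrees, forces in N, time in s.
With the tool pointing down it reaches from about 0.325 to 0.775 m from the base axis. Payload 5.5 kg.
Tool frame: the origin (TCP) lies at the centre of the arm's flange, where the gripper is bolted on; the fingertips stand 182 mm ahead of it and the grasp point (between the pads) lies 163 mm ahead of it; z points along the fingers, y is the line along which they close (so a half turn about z gives the same grasp; the last joint's range is limited). The gripper opens to 88 mm and grips with 3 to 60 N. Pads are 20 mm wide; open, the fingers measure 115 mm over their backs; the gripper's body (75 mm by 178 mm) begins 61 mm behind the grasp point.
Start: joints at [-77.447, 5.22, 70.514, -0, 104.267, -3.249], TCP at [0.163, -0.577, 0.405] pointing down, gripper open.
Joint ranges: [-164.24, 164.24], [-49.07, 125.15], [9.68, 141.18], [-86.29, 266.29], [3.28, 154.24], [-151.56, 151.56]. Speed limits (degrees/s): [147.25, 147.25, 172.46, 180, 180, 180].

INTERFACE

Orientations are given as [roll, pitch, yaw] about the fixed x, y, z axes, in that order (R = Rz(yaw) Ry(pitch) Rx(roll)).
In Python, from station import r gives the robot as it stands. The module is installed in compiled form; this text tells all that it offers. Calls block until the motion is done:
- r.reach(position, orientation): joint-space move of the TCP to a pose.
- r.servo_line(position, rotation=None, speed=0.15): straight line of the TCP; rotation=None keeps the orientation; speed is the mean speed in m/s.
- r.move_joints(angles): joint-space move.
- r.let_go() and r.grab(squeeze=None): open the fingers fully, or close them until they stop; squeeze is the grip in N (None keeps the last).
- r.wait(seconds).
- r.inverse_kinematics(position, orientation): joint angles nearest the present ones, or None.
- r.sense(): the state.
- r.snapshot(name): name is "scene" or "top"; returns a dict with "frame" (480x640x3 uint8, red, green, blue), "fx", "fy", "cx", "cy" (pixels), "R" (3x3) and "t" (3): a world point X has camera coordinates R X + t. Camera axes: x right, y down, z forward; pixel columns grow to the right and rows downward; lengths in m; the calibration is good to about 2 mm. A picture is of the moment at which its call begins. There is no depth.
A pose or a line that the arm cannot do raises r.IKError and nothing moves.
- r.hand_in(): hands the job in; it is judged then, once.
The state is a dict: "clock": time; "joints": joint angles; "joint_vel": joint speeds; "joint_torque": joint torques, N m; "tcp_pos": TCP position; "orientation": TCP orientation; "contact_force": force on the tool from outside, world axes, zero at the start; "torque": the same for the moment, N m; "opening": finger opening in m; "gripper_force": force on a finger pad.
Only numpy, scipy, OpenCV 4.12 (cv2) and the standard library are available. Lean on these libraries where they do the work, as an engineer would, in place of code of your own. Each camera call takes 0.05 s, during which the arm holds its last target. There are 200 camera calls.

TASK

Pick up the wooden tamper by its handle, press its base flat and firmly on the sloping cabinet flap above the three pot shards, and wipe the shards down over the flap's lower lip into the black tray, keeping the tamper firmly pressed on the flap all the way down to the lip but never so hard that the flap is pushed in off its magnetic latch. Touch the shards with the tamper only, then stand the tamper base-down on the open bench and let go of it. Leave the trowel and the sprinkling can where they are.

Things in the scene. Friction and masses are not known exactly. Their poses are not given: they have to be found in the camera images.
- tamper: light wooden tamper used as the scraper: a base board 50 (its x) x 170 (its y) x 22 mm high, with a rib handle on top, 26 (x) x 80 (y) x 50 mm high, in its middle; 72 mm high in all, about 0.26 kg. Origin at the centre of the underside, z up through the handle. It starts base-down on the bench, to the left or the right of the cabinet.
- flap: smooth bare metal flap, the sloping top of the cabinet: 240 mm down the slope x 258 mm wide, tilted 0.30 rad, low side to the robot. Origin mid upper edge, on the hinge and the top surface; x up the slope (flap spans x = -240 to 0 mm), y along the hinge, z normal to the wiping surface. Firm = over 7 N for 0.25 s: first with the tamper's centre within 80 mm of the hinge, then 105 to 175 mm from it, then within 35 mm of the lip
- flap_lip (a point): middle of the flap's lower edge on its top surface, 85 mm above the bench, axes as the flap's. A magnet holds the lip up: pushed here it stands about 2 N, then yields 1 mm per 9 N, and is off its latch when sunk 2.2 mm (about 20 N here). The flap turns about its hinge (500 N m/rad), so nearer the hinge it bears more and hardly yields; it springs back
- tray_in (a point): centre of the inner floor of the fixed open black plastic tray that stands directly in front of the cabinet under the lip: outside 140 (x) x 280 (y) x 45 mm high, walls 4 mm, axes parallel to the cabinet's. The lip overhangs its rear wall.
- cabinet: the fixed low wooden cabinet, 240 x 290 x 156 mm high, sloping down towards the robot; origin at the centre of its underside, x towards its high back. Hinge line 115 mm behind the origin, lip 114 mm in front. Wooden side cheeks 264 mm apart stand about 14 mm above the flap on either side
- shard_a: a broken flat terracotta shard about 60 x 40 mm and 9 mm thick, 45 g; origin at the middle of its underside, z its upward normal; lies loose on the flap, on the right half as the robot sees it (flap -y), centre 125 mm below the hinge, long side down the slope
- shard_b: a broken flat terracotta shard about 60 x 40 mm and 9 mm thick, 45 g; origin at the middle of its underside, z its upward normal; lies loose on the flap, centre 190 mm below the hinge, long side across the slope
- shard_c: a broken flat terracotta shard about 60 x 40 mm and 9 mm thick, 45 g; origin at the middle of its underside, z its upward normal; lies loose on the flap, on the left half (flap +y), centre 125 mm below the hinge, long side down the slope
- trowel: bystander: copper-toned steel hand trowel with a dark wooden handle, about 300 mm long, lying on the bench on the side where the tamper is not; origin near its middle on the bench, x towards the blade
- can: bystander: brushed aluminium sprinkling can, body 136 mm across and 155 mm high, with a spout pointing away from the cabinet and a hoop handle up to 206 mm; origin under its centre
Mind the look-alikes: they are no part of the job. Leave any blue or turquoise look-alike of the shard_a alone.

How it is judged:
By the outcome, as a careful person would: the job done as asked, in the order asked, and still so for the second after the job is handed in, with the robot touching nothing.
It also fails if it takes over 72 s, if anything falls off the work surface, if the arm or the gripper's body presses on something with over 40 N, if the wrist force passes 120 N, or if a joint passes its speed limit or range.

## Working session

There is one attempt and no reset: what is moved stays moved. The work goes in short steps, each a Python script; the robot and the scene stay as the last script left them, time stands still between calls to the robot, and variables do not carry over. Pictures are saved under pics/ and viewed, at most 10 in all, crops included, and the job is handed in when it is done.

```bash
mkdir -p pics; ls; python3 - <<'E'
from station import r
import cv2,pickle
for n in("scene","top"):
    s=r.snapshot(n); pickle.dump(s,open(f"{n}.pkl","wb")); cv2.imwrite(f"pics/{n}0.png",s["frame"][:,:,::-1]); print(n,s["fx"],s["cx"],s["cy"],s["R"],s["t"])
print(r.sense())
E
```

```text
pics
scene 521.1207919445953 313.2612928669335 242.41449668523586 [[ 0.72838243  0.68495278 -0.01728386]
 [ 0.36265583 -0.40680715 -0.83844421]
 [-0.58132588  0.60443994 -0.5447133 ]] [-0.42997432 -0.09726709  1.57008247]
top 597.9835174474802 320.2399631975671 250.7318470211994 [[-0.02136209 -0.99961689  0.01759916]
 [-0.99488132  0.0195153  -0.09914791]
 [ 0.09876647 -0.01962708 -0.99491706]] [-0.00208481  0.58640463  1.38216652]
{'clock': 0.1, 'joints': array([-7.74462751e+01,  5.25743698e+00,  7.05743976e+01,  3.48063485e-04,
        1.04266104e+02, -3.24653482e+00]), 'joint_vel': array([ 0.04783116, -0.14639808, -0.18963936, -0.01337823, -0.02555628,
        0.05245094]), 'joint_torque': array([ 1.38690855e-03, -4.47856915e+01, -4.07569993e+01,  6.99556642e-02,
        2.84644577e-02, -1.09351695e-04]), 'tcp_pos': array([ 0.16340221, -0.57737214,  0.40363961]), 'orientation': array([-1.79902238e+02, -5.88341039e-03,  1.58003402e+01]), 'contact_force': array([-0.22716053,  0.11380626, -0.33932725]), 'torque': array([0.00823958, 0.01205096, 0.00501459]), 'gripper_force': 0.0, 'opening': 0.08821683299416551}
```

View pics/scene0.png

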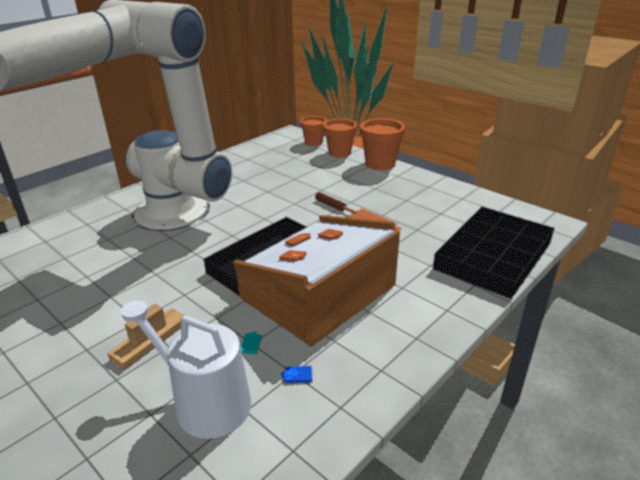

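View pics/top0.png

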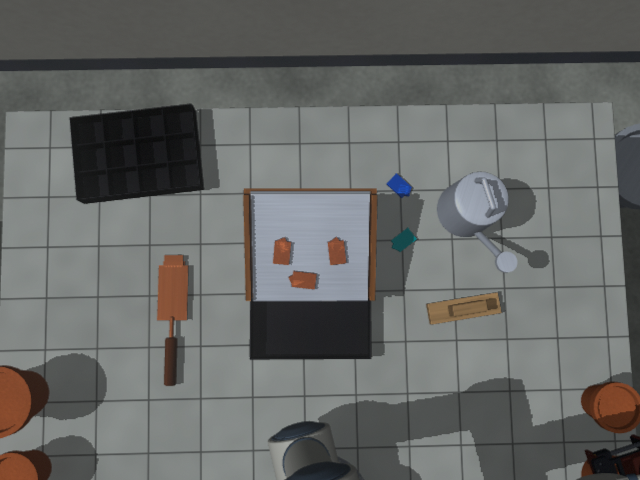

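Top view: the cabinet flap is at px (312,245), with terracotta shards at (283,251) (a or c, by side), (304,280) (shard_b) and (337,251). The black tray in front is at (311,330) and the tamper at (465,308), right of the cabinet. The trowel is at (172,320), the can at (475,205).
Look-alikes: blue (400,185) and turquoise (403,240) on the bench, plus a divided black tray at (137,153). None of these is part of the job. The three terracotta pieces on the flap fit the shard description.

```bash
cat > h.py <<'E'
import numpy as np,cv2
def cast(s,uv,p0,n=(0,0,1)):
    "pixels -> points on plane through p0 (or height p0) with normal n"
    p0=np.array([0,0,p0]) if np.isscalar(p0) else np.array(p0); n=np.array(n,float)
    uv=np.atleast_2d(uv).astype(float); c=-s["R"].T@s["t"]
    d=np.c_[(uv[:,0]-s["cx"])/s["fx"],(uv[:,1]-s["cy"])/s["fy"],np.ones(len(uv))]@s["R"]
    return c+d*(((p0-c)@n)/(d@n))[:,None]
def proj(s,X):
    c=np.atleast_2d(X)@s["R"].T+s["t"]; return np.c_[s["fx"]*c[:,0]/c[:,2]+s["cx"],s["fy"]*c[:,1]/c[:,2]+s["cy"]]
def blob(s,box,lo,hi):
    u0,v0,u1,v1=box; hsv=cv2.cvtColor(s["frame"],cv2.COLOR_RGB2HSV)
    m=np.zeros(hsv.shape[:2],np.uint8); m[v0:v1,u0:u1]=cv2.inRange(hsv,lo,hi)[v0:v1,u0:u1]
    return sorted(cv2.findContours(m,cv2.RETR_EXTERNAL,cv2.CHAIN_APPROX_NONE)[0],key=cv2.contourArea)[::-1]
E
python3 - <<'E'
import pickle; from h import *
s=pickle.load(open("top.pkl","rb")); print("cam",-s["R"].T@s["t"])
def rect(c,z,nm):
    b=cv2.boxPoints(cv2.minAreaRect(c)); P=cast(s,b,z); e=P[1]-P[0],P[2]-P[1]
    print(nm,cv2.contourArea(c),"ctr",P.mean(0).round(4),"sides",[ (round(float(np.hypot(*v[:2])),4),round(float(np.degrees(np.arctan2(v[1],v[0]))),1)) for v in e],b.round(1).tolist())
rect(blob(s,(415,285,515,330),(8,70,60),(30,255,255))[0],.022,"tamper")
rect(blob(s,(235,303,385,370),(0,0,0),(179,255,45))[0],.045,"tray")
rect(blob(s,(240,185,380,305),(90,5,120),(140,80,255))[0],.12,"flap")
for c in blob(s,(252,230,365,295),(0,100,80),(15,255,255))[:3]: rect(c,.11,"shard")
f=s["frame"]; a=cv2.resize(f[180:365,235:515,::-1],None,fx=2.8,fy=2.8,interpolation=cv2.INTER_CUBIC); cv2.imwrite("pics/crop1.png",a)
E
```

```text
cam [0.44684677 0.01360003 1.43331854]
tamper 1414.5 ctr [ 0.4446 -0.3497  0.022 ] sides [(0.1727, -81.8), (0.049, -173.3)] [[426.1000061035156, 303.6000061035156], [497.6000061035156, 291.70001220703125], [501.1000061035156, 312.29998779296875], [429.5, 324.20001220703125]]
tray 6555.0 ctr [0.4009 0.0123 0.045 ] sides [(0.1254, -0.6), (0.2798, -91.2)] [[250.0, 358.0], [250.0, 303.0], [371.0, 303.0], [371.0, 358.0]]
flap 12034.5 ctr [0.5892 0.0098 0.12  ] sides [(0.2395, -0.6), (0.2629, -91.0)] [[251.0, 300.0], [251.0, 192.0], [369.0, 192.0], [369.0, 300.0]]
shard 347.5 ctr [0.5798 0.0732 0.11  ] sides [(0.0578, -5.9), (0.0355, -96.3)] [[272.5, 263.0], [274.8999938964844, 237.1999969482422], [290.79998779296875, 238.60000610351562], [288.3999938964844, 264.3999938964844]]
shard 344.5 ctr [ 0.5786 -0.0485  0.11  ] sides [(0.0353, -84.7), (0.0593, -175.1)] [[327.1000061035156, 238.0], [342.79998779296875, 236.1999969482422], [345.70001220703125, 262.6000061035156], [330.0, 264.29998779296875]]
shard 336.5 ctr [0.5149 0.0294 0.11  ] sides [(0.034, -7.3), (0.0582, -97.5)] [[288.0, 285.79998779296875], [289.70001220703125, 270.5], [315.79998779296875, 273.3999938964844], [314.1000061035156, 288.70001220703125]]
```

View pics/crop1.png

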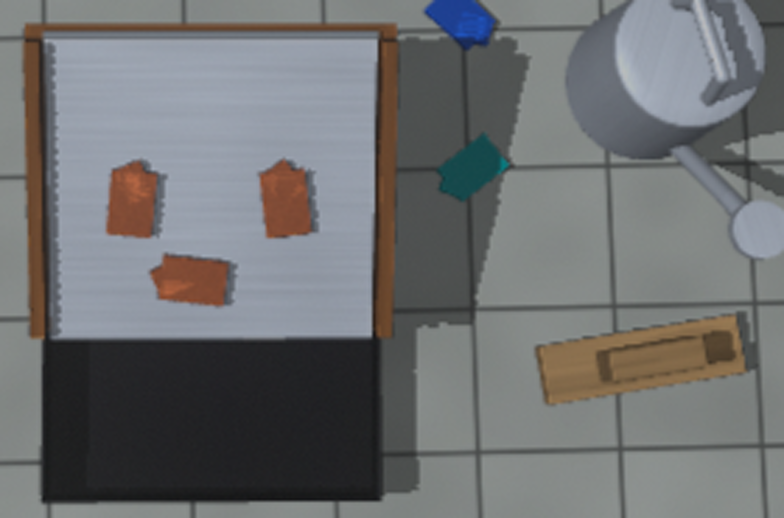

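Crop confirms it: three terracotta shards on the flap, crop (132,200), (287,200) and (192,280). The tamper is at crop (645,358) with its rib handle along the board, and the turquoise and blue decoys lie on the bench, off the flap. Next I check the spout clearance, fix the cabinet frame and test IK.

```bash
cat >> h.py <<'E'
from scipy.spatial.transform import Rotation as Ro
def ori(zax,yax):
    "tool rpy with given tool z and approximate tool y"
    z=np.array(zax,float);z/=np.linalg.norm(z); y=np.array(yax,float); y-=z*(y@z); y/=np.linalg.norm(y)
    return Ro.from_matrix(np.c_[np.cross(y,z),y,z]).as_euler("xyz",degrees=True)
E
python3 - <<'E'
import pickle; from h import *; from station import r
s=pickle.load(open("top.pkl","rb")); q=pickle.load(open("scene.pkl","rb"))
def tri(a,b):
    A=[];B=[]
    for c,(u,v) in((s,a),(q,b)):
        for w,row,f,cc in((u,0,"fx","cx"),(v,1,"fy","cy")):
            k=(w-c[cc])/c[f]; A.append(c["R"][row]-k*c["R"][2]); B.append(k*c["t"][2]-c["t"][row])
    return np.linalg.lstsq(np.array(A),np.array(B),rcond=None)[0].round(3)
print("rose",tri((507,261),(134,311)),"can top",tri((484,196),(205,342)))
print("lip",cast(s,[(251,301),(310,301),(369,301)],.085).round(4).tolist())
print("hinge",cast(s,[(249,192),(373,192)],.156).round(4).tolist())
print("cheek outer top rear/front",cast(s,[(244.5,189),(377,189)],.17).round(4).tolist(),cast(s,[(246.5,300),(372.5,300)],.099).round(4).tolist())
print("tray front",cast(s,[(250,358.5),(371.5,358.5)],.045).round(4).tolist())
print("handle corners @.072",cast(s,np.array([(597,352),(703,333),(708,362),(610,382)])/2.8+[235,180],.072).round(4).tolist())
E
```

```text
rose [ 0.543 -0.407  0.173] can top [ 0.687 -0.366  0.163]
lip [[0.4705, 0.1447, 0.085], [0.4677, 0.0124, 0.085], [0.4649, -0.1203, 0.085]]
hinge [[0.7043, 0.1398, 0.156], [0.6995, -0.1289, 0.156]]
cheek outer top rear/front [[0.7082, 0.148, 0.17], [0.7032, -0.1362, 0.17]] [[0.4726, 0.1533, 0.099], [0.4667, -0.1268, 0.099]]
tray front [[0.3401, 0.1522, 0.045], [0.3338, -0.1262, 0.045]]
handle corners @.072 [[0.4505, -0.3018, 0.072], [0.4641, -0.3891, 0.072], [0.4405, -0.3921, 0.072], [0.4261, -0.3114, 0.072]]
```

Spout rose at (0.543,-0.407,0.173) comes close to the gripper body, so I'll grip the handle 12 mm off-centre towards the cabinet.

```bash
cat >> h.py <<'E'
TY=np.radians(8.3); TX=np.array([np.cos(TY),np.sin(TY),0]); TYV=np.array([-np.sin(TY),np.cos(TY),0])
TAMP=np.array([.445,-.349,0]); OFF=.012
CY=np.radians(-1.3); A=.30
c,s_=np.cos(CY),np.sin(CY)
FX=np.array([c*np.cos(A),s_*np.cos(A),np.sin(A)]); FY=np.array([-s_,c,0]); FN=np.cross(FX,FY)
LIP=np.array([.4685,.0127,.085]); HINGE=LIP+.24*FX
SG=1
def pick(h): return TAMP+OFF*TYV+[0,0,.208+h], ori([0,0,-1],SG*TX)
def flap(x,h,dz=0,y=.002): return HINGE+x*FX+(y+OFF)*FY+(.208+h)*FN, ori(-FN,SG*FX)
E
python3 - <<'E'
from h import *; import h; from station import r
for sg in(1,-1):
    h.SG=sg
    for n,p in(("pk",pick(0)),("pkup",pick(.2)),("f1",flap(-.045,.06)),("f2",flap(-.14,0)),("f3",flap(-.235,0)),("f3u",flap(-.235,.1))):
        j=r.inverse_kinematics(*p); print(sg,n,None if j is None else np.round(j,0))
E
```

```text
1 pk [-41.   2.  94.   0.  84. -49.]
1 pkup [-41.  -1.  77.   0. 104. -49.]
1 f1 [-1. -6. 83. -0. 86.  0.]
1 f2 [ -1. -18. 102.  -0.  79.   0.]
1 f3 [ -1. -33. 116.  -0.  80.   1.]
1 f3u [ -1. -38. 109.  -0.  92.   1.]
-1 pk [-41.   2.  94.  -0.  84. 131.]
-1 pkup [-41.  -1.  77.  -0. 104. 131.]
-1 f1 None
-1 f2 None
-1 f3 None
-1 f3u None
```

```bash
python3 - <<'E'
from h import *; from station import r
r.reach(*pick(.197)); r.servo_line(pick(.03)[0],speed=.15)
r.servo_line(pick(0)[0],speed=.06); s=r.sense(); print(s["clock"],s["contact_force"],s["tcp_pos"]-pick(0)[0])
r.grab(45); s=r.sense(); print(s["clock"],s["opening"],s["gripper_force"],s["contact_force"])
r.servo_line(pick(.12)[0],speed=.12); s=r.sense(); print(s["clock"],s["opening"],s["contact_force"])
q=r.snapshot("scene"); cv2.imwrite("pics/grasp.png",q["frame"][:,:,::-1])
E
```

```text
3.4 [ 0.93399712 -0.48692342  0.47128418] [-5.63729761e-06  2.15052432e-05 -2.06605507e-04]
4.375 0.025736053510448397 44.98581111431122 [ 0.75561727  0.65550271 -0.05544358]
5.525 0.025872562522687888 [ 0.44921718  0.83805062 -3.28055941]
```

View pics/grasp.png

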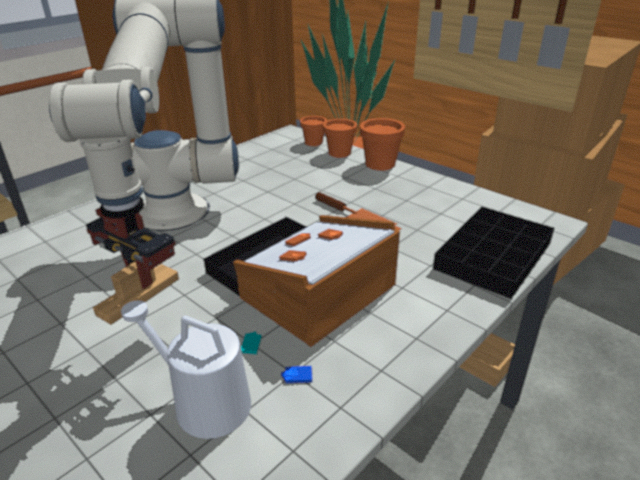

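Tamper held level at px (135,290), clear of the can. Now move over the flap, tare and touch down in small steps.

```bash
python3 - <<'E'
from h import *; from station import r; import pickle
r.servo_line(pick(.19)[0],speed=.15)
r.reach(*flap(-.045,.10)); r.servo_line(flap(-.045,.012)[0],speed=.08); r.wait(.2)
f0=np.mean([ (r.wait(.03),r.sense()["contact_force"])[1] for _ in range(6)],0); pickle.dump(f0,open("f0.pkl","wb"))
s=r.sense();print(s["clock"],f0,s["tcp_pos"]-flap(-.045,.012)[0],s["opening"])
h=.006
r.servo_line(flap(-.045,h)[0],speed=.03)
while h>-.008:
    F=(r.sense()["contact_force"]-f0)
    if F@FN>5: break
    h-=.0005; r.servo_line(flap(-.045,h)[0],speed=.02)
    r.wait(.03)
    s=r.sense(); F=s["contact_force"]-f0; print(round(s["clock"],2),round(h*1e3,2),"N",round(F@FN,2),"x",round(F@FX,2),"M",s["torque"].round(2))
E
```

```text
9.325 [ 0.27030473 -0.1539599  -3.06995047] [-2.71184437e-05 -1.70056705e-05  1.61674104e-04] 0.025769914188142232
9.96 5.5 N -0.71 x -0.17 M [ 0.02  0.22 -0.02]
10.24 5.0 N 0.29 x -0.45 M [-0.03  0.22 -0.01]
10.53 4.5 N 0.02 x -0.19 M [ 0.09  0.29 -0.04]
10.81 4.0 N -0.2 x -0.04 M [ 0.04  0.25 -0.03]
11.09 3.5 N 0.39 x -0.53 M [ 0.01  0.22 -0.01]
11.38 3.0 N 0.35 x 0.48 M [ 0.07  0.21 -0.01]
11.66 2.5 N -0.79 x -0.36 M [ 0.    0.23 -0.01]
11.94 2.0 N -0.4 x -0.64 M [0.08 0.18 0.01]
12.22 1.5 N 0.01 x -0.37 M [0.03 0.26 0.01]
12.51 1.0 N 0.07 x -1.69 M [ 0.06  0.24 -0.03]
12.79 0.5 N 0.23 x -0.66 M [0.04 0.27 0.02]
13.07 -0.0 N 0.18 x 0.35 M [ 0.01  0.2  -0.03]
13.36 -0.5 N 2.51 x -1.59 M [0.09 0.42 0.08]
13.64 -1.0 N 7.8 x -3.84 M [0.15 0.89 0.19]
```

```bash
python3 - <<'E'
from h import *; from station import r; import pickle
f0=pickle.load(open("f0.pkl","rb")); h=-.001; x=-.045
def fn(): return float(np.mean([(r.wait(.012),(r.sense()["contact_force"]-f0)@FN)[1] for _ in range(3)]))
def step(T):
    global h,F
    h+=np.clip((F-T)/14000,-.0004,.0006); r.servo_line(flap(x,h)[0],speed=.03); F=fn()
F=fn()
for _ in range(3): step(12.5)
print("press",round(F,1),round(h*1e3,2)); L=[]
while x>-.221:
    x-=.006; step(12.5 if x>-.19 else 11.5); L.append((round(x*1e3),round(h*1e3,2),round(F,1)))
    if not 4<F<18: print("odd"); break
print(L,r.sense()["clock"])
pickle.dump((x,h,F),open("xh.pkl","wb"))
q=r.snapshot("scene"); cv2.imwrite("pics/wipe.png",cv2.resize(q["frame"][180:360,130:420,::-1],None,fx=2.6,fy=2.6))
E
```

```text
press 11.1 -1.72
[(-51, np.float64(-1.82), 8.8), (-57, np.float64(-2.08), 9.5), (-63, np.float64(-2.3), 9.5), (-69, np.float64(-2.51), 9.8), (-75, np.float64(-2.7), 10.8), (-81, np.float64(-2.83), 10.7), (-87, np.float64(-2.96), 11.2), (-93, np.float64(-3.05), 11.1), (-99, np.float64(-3.14), 11.0), (-105, np.float64(-3.25), 12.1), (-111, np.float64(-3.28), 11.9), (-117, np.float64(-3.33), 12.3), (-123, np.float64(-3.34), 11.7), (-129, np.float64(-3.4), 11.8), (-135, np.float64(-3.45), 11.7), (-141, np.float64(-3.51), 12.4), (-147, np.float64(-3.51), 12.2), (-153, np.float64(-3.53), 11.7), (-159, np.float64(-3.59), 12.2), (-165, np.float64(-3.61), 12.5), (-171, np.float64(-3.61), 11.8), (-177, np.float64(-3.66), 11.9), (-183, np.float64(-3.71), 11.8), (-189, np.float64(-3.76), 12.2), (-195, np.float64(-3.7), 11.9), (-201, np.float64(-3.67), 12.0), (-207, np.float64(-3.64), 12.3), (-213, np.float64(-3.58), 12.1), (-219, np.float64(-3.53), 11.8), (-225, np.float64(-3.51), 11.6)] 25.7417
```

View pics/wipe.png

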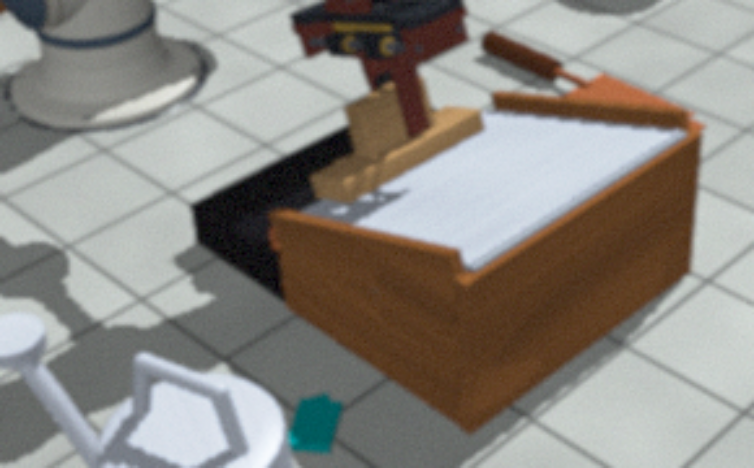

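Crop shows the flap clear behind the tamper, which sits at the lip (crop (400,150)) with no shard left upslope. I'll finish just past the lip, lift, and check from above.

```bash
python3 - <<'E'
from h import *; from station import r; import pickle
f0=pickle.load(open("f0.pkl","rb")); x,h,F=pickle.load(open("xh.pkl","rb"))
def fn(): return float(np.mean([(r.wait(.012),(r.sense()["contact_force"]-f0)@FN)[1] for _ in range(3)]))
for x in(-.230,-.234,-.237):
    h+=np.clip((F-11)/14000,-.0003,.0006); r.servo_line(flap(x,h)[0],speed=.03); F=fn(); print(x,round(h*1e3,2),round(F,1))
r.wait(.3); print(fn())
r.servo_line(flap(x,.03)[0],speed=.06); r.servo_line(flap(x,.12)[0],speed=.15)
r.reach(*pick(.19)); print(r.sense()["clock"],r.sense()["opening"])
q=r.snapshot("top"); cv2.imwrite("pics/after.png",cv2.resize(q["frame"][170:380,220:520,::-1],None,fx=2.6,fy=2.6))
E
```

```text
-0.23 -3.47 11.2
-0.234 -3.46 10.9
-0.237 -3.47 10.9
10.870481979230172
29.8667 0.026026594532715934
```

View pics/after.png

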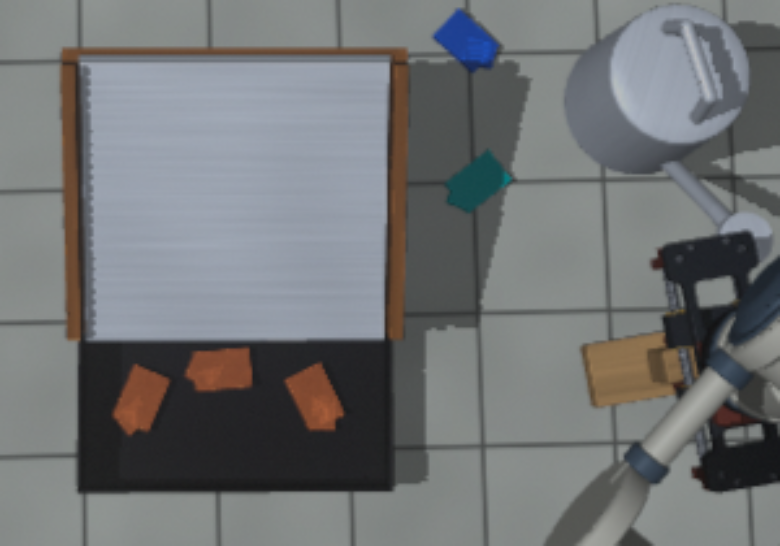

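The flap is bare and all three shards are in the tray (crop (140,400), (220,368), (315,397)). Now set the tamper down, slightly further from the spout.

```bash
python3 - <<'E'
from h import *; from station import r
D=np.array([-.03,.03,0]); P=lambda h:(pick(h)[0]+D)
r.servo_line(P(.12),speed=.15); r.servo_line(P(.012),speed=.1); r.wait(.15)
f=lambda: float(np.mean([(r.wait(.012),r.sense()["contact_force"][2])[1] for _ in range(4)]))
z0=f(); h=.007; r.servo_line(P(h),speed=.03)
while f()-z0<2.0 and h>-.004: h-=.0007; r.servo_line(P(h),speed=.03)
print("h",h,f()-z0); r.let_go(); r.wait(.2)
r.servo_line(P(.06),speed=.1); r.servo_line(P(.2),speed=.2)
r.move_joints([-77,5,70,0,104,-3]); print(r.sense()["clock"])
q=r.snapshot("scene"); cv2.imwrite("pics/end.png",q["frame"][:,:,::-1])
E
```

```text
h -0.0007000000000000006 6.902709879749196
39.7583
```

View pics/end.png

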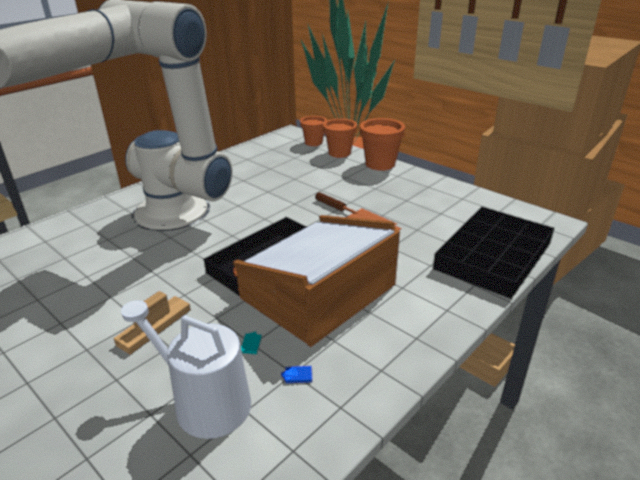

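The tamper stands base-down at px (152,322), the flap is clear, and the can and trowel have not moved.

```bash
python3 -c "
from station import r
print(r.hand_in())"
```

```text
the job is handed in; nothing more can be done
None
```

Job handed in at about 40 s: all three shards are in the tray, wiped down under a measured 9–12.5 N, and the tamper stands base-down and released on the open bench, with the trowel and can not moved.

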